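# Shut the charging hopper's gate with its splined key and tip in the grinding pebbles

## Task

Get the pebble mill's charging hopper ready: rotate the splined T-handle key until its teeth mesh with the spindle, push it fully home, turn the gate clockwise right up to its stop so that it closes the bottom of the hopper, and leave the key on the spindle. Gather every loose white pebble from the bench into the scoop (before or after shutting the gate) and, with the gate shut, carry the whole charge over and tip it into the hopper in one go; a pebble that misses may be put in by hand. Finally set the empty scoop back down, upright, in the middle of its black mat, and do not disturb the casting, the green bowl or the glaze jar.

Things in the scene. Friction and masses are not known exactly. Their poses are not given: they have to be found in the camera images.
- key: Loose T-handle key, 80 mm high, 0.3 kg, standing on its socket. Origin: centre of the socket's underside; z up, x along the black handle bar. Aluminium socket 56 mm outside diameter, 40 mm high; bore 42 mm wide, 34 mm deep, with six inner teeth every 60 deg starting at x (so two are in line with the bar): tips on a 27 mm circle, 5.5 mm wide, 14 mm high from the underside up.
- key_grip (a point): Middle of the key's handle bar, on the key's axis 68 mm above its underside; axes as the key's. The bar runs along x: 100 mm long, 14 mm thick in y, from 56 to 80 mm above the underside, on a neck 34 mm long and equally thick. Grip it across y.
- seat (a point): Centre of the spindle's flat shoulder (52 mm diameter, 85 mm above the bench) where the key rests when home. Turns with the spindle: x along the gate blade, z up. Six teeth every 60 deg starting at x stand 16 mm above it, 6 mm wide, out to a 39 mm circle. Key teeth must drop BETWEEN them: key x = point x + 30 deg + any multiple of 60 deg, within 5 deg; otherwise it stays 16 mm high.
- pilot_tip (a point): Tip of the plain 22 mm pilot in the middle of the spindle's teeth, coned at the end, 31 mm above the shoulder: it centres the key's socket (2.5 mm play all round) before the teeth meet. Axes as point seat.
- gate (a joint): Turn of the spindle and its blade, rad: 0 fully open, 1.2 at the stop, closed under the hopper. Grows clockwise seen from above; starts between 0 and 0.3; about 0.2 N m of friction, stays where left. The meshed key has about 5 deg of play each way on the spindle.
- hopper_mouth (a point): Centre of the round mouth of the fixed steel funnel hopper, at its rim 150 mm above the bench. Mouth 210 mm across; funnel 75 mm deep, down to an 80 mm hole under which the gate blade swings (its top 69 mm above the bench). With the gate open, pebbles fall through into a pot. 160 mm from the spindle; x points from spindle to hopper, z up.
- scoop: Loose grey scoop, 0.25 kg, upright on the mat with three pebbles in it. Origin: centre of its underside, z up. Floor 130 (x) by 160 (y) mm, 4 mm thick; walls 45 mm high, 4 mm thick, on -x, +x and -y. The +y side is the open pouring lip, sloping up at 22 deg. Tilted 60 deg about x, lip down, the pebbles slide out.
- scoop_bar (a point): Middle of the scoop's aluminium carrying bar, 90 mm above the underside, over the scoop's centre; axes as the scoop's. The bar runs along x, 134 mm long, 12 mm thick in y, 16 mm high, on posts at x = +-64 mm that are 24 mm wide in y. Grip it across y.
- scoop_lip (a point): Middle of the scoop's lip end: 118 mm along +y from the scoop's centre, 19 mm above its underside.
- mat: Fixed black rubber mat, 200 (x) x 280 (y) x 3 mm, on which the scoop stands; origin at the centre of its underside.
- casting: Bystander: loose white slip-cast figure, 68 mm diameter, 104 mm high; origin under its centre.
- green_bowl: Bystander: loose green plastic bowl, 140 mm diameter, 55 mm high; origin under its centre.
- glaze_jar: Bystander: loose white jar, 64 mm diameter, 80 mm high; origin under its centre.
- peb1: White porcelain grinding pebble: a plain cylinder 32 mm in diameter and 30 mm long, 60 g; origin at its centre, z along its axis. Starts standing on the bench; may be absent.
- peb2: White porcelain grinding pebble: a plain cylinder 32 mm in diameter and 30 mm long, 60 g; origin at its centre, z along its axis. Starts standing on the bench; may be absent.
- peb3: White porcelain grinding pebble: a plain cylinder 32 mm in diameter and 30 mm long, 60 g; origin at its centre, z along its axis. Starts standing on the bench; may be absent.
- peb4: White porcelain grinding pebble: a plain cylinder 32 mm in diameter and 30 mm long, 60 g; origin at its centre, z along its axis. Starts standing on the bench; may be absent.
- peb5: White porcelain grinding pebble: a plain cylinder 32 mm in diameter and 30 mm long, 60 g; origin at its centre, z along its axis. Starts standing on the bench; may be absent.
- peb6: White porcelain grinding pebble: a plain cylinder 32 mm in diameter and 30 mm long, 60 g; origin at its centre, z along its axis. Starts in the scoop.
- peb7: White porcelain grinding pebble: a plain cylinder 32 mm in diameter and 30 mm long, 60 g; origin at its centre, z along its axis. Starts in the scoop.
- peb8: White porcelain grinding pebble: a plain cylinder 32 mm in diameter and 30 mm long, 60 g; origin at its centre, z along its axis. Starts in the scoop.
Things that resemble listed ones, but are neither listed nor needed, are in the scene too. Leave any blue look-alike of the key alone. What is shaped like the peb1 but blue is not meant.

How it is judged:
On the way, in this order (a step that is already met when the one before it is completed fails the run):
1. the key is meshed and fully home on the spindle (z of key in the frame of seat between -0.003 and 0.003 m and horizontal distance between key and seat below 0.005 m and angle between key's own z axis and vertical below 0.08 rad), for 0.2 s.
2. with the key home, the gate is turned to its stop (all of step 1 and value of joint gate above 1.13 rad), for 0.2 s.
3. the scoop is lifted over to the hopper with every pebble in it (value of joint gate above 1.13 rad and height (world z) of scoop above 0.1 m and horizontal distance between scoop and hopper_mouth below 0.26 m and x of peb1 in the frame of scoop between -0.07 and 0.07 m and y of peb1 in the frame of scoop between -0.09 and 0.13 m and z of peb1 in the frame of scoop between 0 and 0.08 m and x of peb2 in the frame of scoop between -0.07 and 0.07 m and y of peb2 in the frame of scoop between -0.09 and 0.13 m and z of peb2 in the frame of scoop between 0 and 0.08 m and x of peb3 in the frame of scoop between -0.07 and 0.07 m and y of peb3 in the frame of scoop between -0.09 and 0.13 m and z of peb3 in the frame of scoop between 0 and 0.08 m and x of peb4 in the frame of scoop between -0.07 and 0.07 m and y of peb4 in the frame of scoop between -0.09 and 0.13 m and z of peb4 in the frame of scoop between 0 and 0.08 m and x of peb5 in the frame of scoop between -0.07 and 0.07 m and y of peb5 in the frame of scoop between -0.09 and 0.13 m and z of peb5 in the frame of scoop between 0 and 0.08 m and x of peb6 in the frame of scoop between -0.07 and 0.07 m and y of peb6 in the frame of scoop between -0.09 and 0.13 m and z of peb6 in the frame of scoop between 0 and 0.08 m and x of peb7 in the frame of scoop between -0.07 and 0.07 m and y of peb7 in the frame of scoop between -0.09 and 0.13 m and z of peb7 in the frame of scoop between 0 and 0.08 m and x of peb8 in the frame of scoop between -0.07 and 0.07 m and y of peb8 in the frame of scoop between -0.09 and 0.13 m and z of peb8 in the frame of scoop between 0 and 0.08 m), for 0.1 s.
At the end, for the whole second after the job is handed in: Key fully home (within 3 mm of the shoulder, 5 mm of the axis, upright); gate within 0.07 rad of its closed stop; every pebble at rest inside the hopper funnel above the gate; empty scoop upright, at rest, centred on its mat within 60 mm (all of step 2 and horizontal distance between each of peb1, peb2, peb3, peb4, peb5, peb6, peb7, peb8 and hopper_mouth below 0.095 m and height (world z) of peb1 between 0.072 and 0.15 m and linear speed of each of peb1, peb2, peb3, peb4, peb5, peb6, peb7, peb8 below 0.03 m/s and height (world z) of peb2 between 0.072 and 0.15 m and height (world z) of peb3 between 0.072 and 0.15 m and height (world z) of peb4 between 0.072 and 0.15 m and height (world z) of peb5 between 0.072 and 0.15 m and height (world z) of peb6 between 0.072 and 0.15 m and height (world z) of peb7 between 0.072 and 0.15 m and height (world z) of peb8 between 0.072 and 0.15 m and angle between scoop's own z axis and vertical below 0.1 rad and height (world z) of scoop below 0.012 m and horizontal distance between scoop and mat below 0.06 m and linear speed of each of scoop, key below 0.02 m/s); the robot touches nothing.
It fails at once if the white casting is moved by more than 3 cm (distance of casting from where it was at the start of the episode above 0.03 m).
It fails at once if the green bowl is moved by more than 3 cm (distance of green_bowl from where it was at the start of the episode above 0.03 m).
It fails at once if the glaze jar is moved by more than 3 cm (distance of glaze_jar from where it was at the start of the episode above 0.03 m).
Of peb1, peb2, peb3, peb4, peb5 only 3 to 5 are there at a start; the rules pass over those that are not, and their reading is None.
At some moment in a run one of key, peb1, peb2, peb3, peb4, peb5 may be knocked a few centimetres aside while the robot is not near it.
It also fails if it takes over 192 s, if anything falls off the work surface, if the arm or the gripper's body presses on something with over 40 N, if the wrist force passes 120 N, or if a joint passes its speed limit or range.

## Robot

A 6-joint arm with a two-finger parallel gripper is mounted at the origin on the work surface. World frame = base frame: x ahead of the robot, y to its left, z up, the work surface at z = 0. Lengths are in m, angles in rad, forces in N, time in s.
With the tool pointing down it reaches from about 0.225 to 0.875 m from the base axis. Payload 3.4 kg.
Tool frame: the origin (TCP) lies on the centre line of the jaws, within the pads' length; the fingertips stand 11 mm ahead of it and the grasp point (between the pads) lies 8 mm behind it; z points along the fingers, y is the line along which they close (so a half turn about z gives the same grasp; the last joint's range is limited). The gripper opens to 85 mm and grips with 20 to 120 N. Pads are 22 mm wide; open, the fingers measure 114 mm over their backs; the gripper's body (76 mm by 85 mm) begins 54 mm behind the grasp point. The pads swing forward as they close: fully open they stand 13 mm farther back than shut.
Start: joints at [1.11, 0.276, 1.505, -0, 1.361, -0.121], TCP at [0.192, 0.542, 0.242] pointing down, gripper open.
Joint ranges: [-2.89, 2.89], [-0.75, 2.08], [0.22, 2.7], [-1.18, 4.32], [0.11, 2.71], [-2.7, 2.7]. Speed limits (rad/s): [2.57, 2.57, 3.14, 3.14, 3.14, 3.14].

## Interface

Orientations are given as a unit quaternion [w, x, y, z].
In Python, from rig import manip, eyes, job gives the robot as it stands.
- The arm moves only by the tool drive_tool, never from a script. Its argument "rows" is a list of rows, each a list of 3 entries, a list of its own where there are three numbers: the turn, a rotation vector about the world's x, y, z in rad, then the shift along the world's x, y, z in cm, then the finger opening in cm, from 0 to 8.54. A call has 1 to 8 rows; each row shifts and turns the commanded pose from where the row before left it; what a row does not reach is not made up. A row lasts 1/8 s, in which the tool goes at most 62.5 mm and 10.7 degrees, less where a joint would pass 70% of its speed; a pose out of reach is approached as far as the arm can. A call is refused whole if a number of a shift passes 6.25 or a number of a turn 0.188, either way. A call with a gripper value outside its range is refused whole. The fingers move at their own pace and stop on an object; "force" is the grip in N (left out, the last holds). Time passes only in rows, so rows that do not move let the fingers close. It gives the time, the measured TCP pose, the force, the opening and the grip force at its end, in the units of the state.
- manip.get_state(): the state, without advancing time (a new reading comes with each control period).
- eyes.get_image(name): name is "scene" or "top" or "wrist"; returns the picture (400x640x3 uint8, red, green, blue); there is no depth.
- eyes.get_calibration(name): a dict with "camera_matrix" (3x3 intrinsics, pixels), "view" (4x4, takes a point from world to camera coordinates). Camera axes: x right, y up, looking along -z (the intrinsics and any distortion apply to the point x, -y, -z); pixel columns grow to the right and rows downward; lengths in m; the calibration is good to about 2 mm. A picture is of the moment at which its call begins: read the wrist's pose just before it. get_calibration takes no time and is no camera call; for the wrist camera it gives the pose at the moment of the call.
- job.sign_off(): hands the job in; it is judged then, once.
The state is a dict: "clock": time; "qpos": joint angles; "qd": joint speeds; "effort": joint torques, N m; "position": TCP position; "ee_rot": TCP orientation; "contact_force": force on the tool from outside, world axes, zero at the start; "moment": the same for the moment, N m; "width": finger opening in m; "gripper_force": force on a finger pad.
Only numpy, scipy, OpenCV 4.12 (cv2) and the standard library are available. Lean on these libraries where they do the work, as an engineer would, in place of code of your own. Each camera call takes 0.05 s, during which the arm holds its last target. There are 200 camera calls.

## Working session

There is one attempt and no reset: what is moved stays moved. The work goes in short steps, Python scripts to look and compute and a tool call to move; the robot and the scene stay as the last step left them, time stands still between calls to the robot, and variables do not carry over. Pictures are saved under pics/ and viewed, at most 14 in all, crops included, and the job is handed in when it is done.

Besides the shell and the picture viewer there is one more tool, called after "Call:" as a command line: name --argument value ..., lists and objects as JSON in quotes. drive_tool: Moves the arm, as the interface text tells. Its arguments: {"type":"object","properties":{"rows":{"type":"array"},"force":{"type":"number"}},"required":["rows"]}

```bash
mkdir -p pics
cat > h.py <<'E'
import numpy as np,cv2
from rig import manip,eyes,job
def cal(n):
    c=eyes.get_calibration(n);return np.array(c['camera_matrix']),np.array(c['view']),c
def ray(n,u,v,z,C=None):
    K,V,_=C or cal(n)
    d=np.linalg.inv(K)@np.array([u,v,1.]);d=np.array([d[0],-d[1],-d[2]])
    R=V[:3,:3];t=V[:3,3];o=-R.T@t;w=R.T@d
    return o+w*(z-o[2])/w[2]
def proj(n,p,C=None):
    K,V,_=C or cal(n)
    c=V[:3,:3]@np.array(p)+V[:3,3];q=K@np.array([c[0],-c[1],-c[2]]);return q[:2]/q[2]
def save(n,f,crop=None,s=1):
    im=eyes.get_image(n);o=im if crop is None else im[crop[1]:crop[3],crop[0]:crop[2]]
    o=cv2.resize(o,None,fx=s,fy=s,interpolation=cv2.INTER_CUBIC) if s!=1 else o
    cv2.imwrite('pics/'+f,o[:,:,::-1]);return im
E
python3 - <<'E'
from h import *
for n in('top','scene'):
    im=save(n,n+'0.png');np.save(n+'0.npy',im);C=cal(n);print(n,C[0].tolist(),np.round(C[1],4).tolist(),[k for k in C[2]])
print(manip.get_state())
E
```

```text
top [[434.19194081242654, 0.0, 321.84548484191936], [0.0, 434.19194081242654, 204.27023344042513], [0.0, 0.0, 1.0]] [[0.0142, -0.9999, -0.0007, -0.0032], [0.9855, 0.0139, 0.169, -0.5859], [-0.169, -0.0031, 0.9856, -1.5123], [0.0, 0.0, 0.0, 1.0]] ['camera_matrix', 'view']
scene [[360.98344828897865, 0.0, 318.33396400192987], [0.0, 360.98344828897865, 197.50664204935333], [0.0, 0.0, 1.0]] [[0.072, 0.9974, 0.0007, -0.0345], [-0.6093, 0.0434, 0.7917, 0.2332], [0.7897, -0.0574, 0.6108, -1.444], [0.0, 0.0, 0.0, 1.0]] ['camera_matrix', 'view']
{'clock': 0.1, 'qpos': array([ 1.11001119e+00,  2.76517396e-01,  1.50602320e+00,  1.98895342e-05,
        1.36069872e+00, -1.20982022e-01]), 'qd': array([ 0.00047892, -0.00063909, -0.00291223, -0.00017343,  0.00047938,
        0.0004902 ]), 'effort': array([ 2.65009039e-04, -4.17700624e+01, -2.46403617e+01, -4.29531747e-04,
        5.88725408e-03,  5.57800888e-06]), 'position': array([0.19143076, 0.54170988, 0.24152775]), 'ee_rot': array([-2.45445717e-04,  1.69087320e-01,  9.85600731e-01, -7.85952987e-04]), 'contact_force': array([ 0.13139576, -0.39568204,  0.8024788 ]), 'moment': array([ 0.06893619, -0.04661635,  0.02334663]), 'gripper_force': 0.0, 'width': 0.0850478537134468}
```

View pics/top0.png

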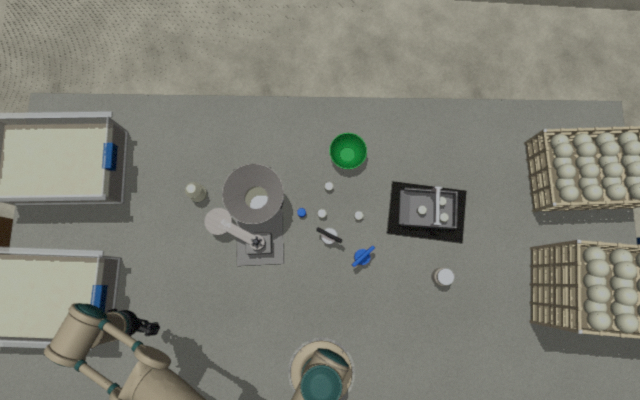

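View pics/scene0.png

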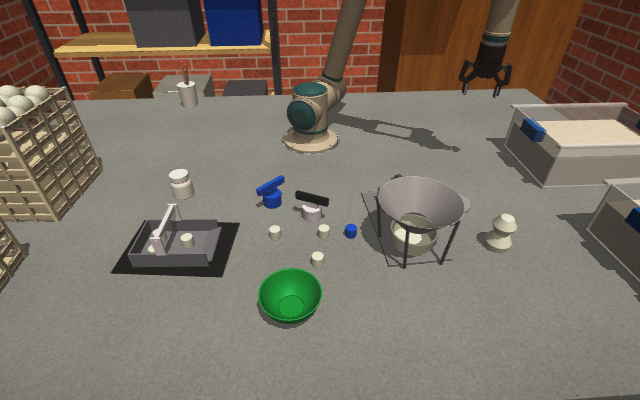

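The top view (row up = +x, column left = +y) shows the following:
- **Key:** black bar and aluminium socket at (330,236).
- **Look-alikes:** blue key at (362,257) and blue pebble at (302,213).
- **Loose white pebbles:** (329,187), (322,214) and (359,216).
- **White things that are not pebbles:** jar (445,277) and casting (196,191).
- **Fixtures:** spindle (258,243), hopper (254,193), scoop (430,208).

I'm choosing the black-bar key and the three white pebbles, and will check this in one crop.

Run:
```python
from h import *
im=np.load('top0.npy');C=cal('top')
cv2.imwrite('pics/c1.png',cv2.resize(im[160:290,200:470],None,fx=2.95,fy=2.95,interpolation=cv2.INTER_CUBIC)[:,:,::-1])
g=im.astype(int)
def blobs(m,name,z,lo=15):
    n,l,s,c=cv2.connectedComponentsWithStats(m.astype(np.uint8))
    for i in range(1,n):
        if s[i,4]>lo: print(name,np.round(c[i],1),s[i],np.round(ray('top',*c[i],z,C),3))
roi=np.zeros(im.shape[:2],bool);roi[130:295,170:480]=1
mn,mx=g.min(2),g.max(2)
blobs((mn>165)&roi,'white',.03)
blk=(mx<45)&roi
blobs(blk,'black',.08)
blobs((g[...,1]>g[...,0]+30)&roi,'green',.05)
# key bar
m=np.zeros_like(blk);m[220:250,308:350]=blk[220:250,308:350]
p=np.argwhere(m)[:,::-1].astype(np.float32)
r=cv2.minAreaRect(p);print(r)
b=cv2.boxPoints(r);print(np.round([ray('top',*q,.08,C) for q in b],3))
# mat
m=(mx<40);mm=np.zeros_like(m);mm[175:250,380:475]=m[175:250,380:475]
p=np.argwhere(mm)[:,::-1].astype(np.float32);r=cv2.minAreaRect(p);print(r)
print(np.round([ray('top',*q,.003,C) for q in cv2.boxPoints(r)],3),ray('top',*r[0],.003,C))
```

```text
white [328.5 185.5] [326 183   6   6  32] [ 0.66  -0.018  0.03 ]
white [190.4 188. ] [187 185   8   7  43] [0.643 0.488 0.03 ]
white [438.7 203.8] [435 187  11  37 106] [ 0.597 -0.421  0.03 ]
white [258.3 201.4] [251 196  16  12 150] [0.597 0.237 0.03 ]
white [421.9 209.1] [419 206   7   7  35] [ 0.577 -0.359  0.03 ]
white [321.5 212.8] [319 210   6   7  36] [0.558 0.006 0.03 ]
white [358.3 214.9] [355 212   7   7  37] [ 0.552 -0.128  0.03 ]
white [443.8 216.5] [441 214   7   6  35] [ 0.55  -0.438  0.03 ]
white [225.3 223.2] [221 219   9   8  26] [0.515 0.354 0.03 ]
white [331.2 230.8] [326 229  10   6  29] [ 0.493 -0.03   0.03 ]
white [326.6 240.6] [323 238   9   5  20] [ 0.457 -0.014  0.03 ]
white [445.6 276.2] [439 269  15  15 177] [ 0.337 -0.437  0.03 ]
black [424.  218.6] [ 388  182   78   61 1529] [ 0.535 -0.354  0.08 ]
black [333.8 238.1] [328 235  13   7  18] [ 0.462 -0.038  0.08 ]
green [347.7 150.4] [ 329  133   38   36 1103] [ 0.788 -0.087  0.05 ]
green [301.  211.9] [298 208   7   8  46] [0.557 0.079 0.05 ]
green [362.2 256.1] [353 246  21  20 218] [ 0.403 -0.14   0.05 ]
((329.3999938964844, 235.70001220703125), (22.807889938354492, 1.7888542413711548), 26.56505012512207)
[[ 0.484  0.014  0.08 ]
 [ 0.49   0.012  0.08 ]
 [ 0.456 -0.06   0.08 ]
 [ 0.45  -0.057  0.08 ]]
((426.95654296875, 211.8583526611328), (74.66561126708984, 51.351409912109375), 6.911227226257324)
[[ 0.491 -0.234  0.003]
 [ 0.683 -0.26   0.003]
 [ 0.652 -0.535  0.003]
 [ 0.462 -0.505  0.003]] [ 0.57092151 -0.38357325  0.003     ]
```

View pics/c1.png

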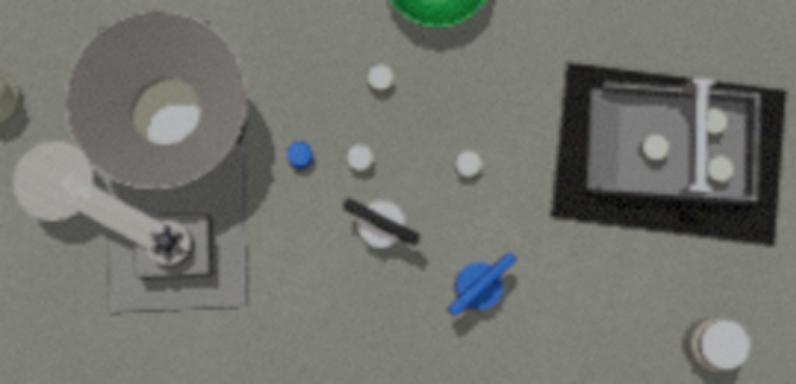

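The crop confirms the choice: the black-bar key is at crop (382,222), with three loose white pebbles at (380,77), (360,157) and (468,164). The blue key is at (480,285) and the blue pebble at (300,154). The scoop's lip faces left (+y) and it holds three pebbles. Next I'm moving over the key.

Call:
drive_tool --rows '[[[0,0,-0.14],[2.3,-4.7,0],8.5],[[0,0,-0.14],[2.3,-4.7,0],8.5],[[0,0,-0.14],[2.3,-4.7,0],8.5],[[0,0,-0.14],[2.3,-4.7,0],8.5],[[0,0,-0.14],[2.3,-4.7,0],8.5],[[0,0,-0.14],[2.3,-4.7,0],8.5]]'

```text
clock: 0.85
position: [0.3299, 0.2585, 0.2421]
ee_rot: [0.0, 0.558, 0.83, -0.0]
contact_force: [1.1, 0.4, -0.7]
width: 0.0852
gripper_force: 0.0
```

Call:
drive_tool --rows '[[[0,0,-0.14],[2.3,-4.7,0],8.5],[[0,0,-0.14],[2.3,-4.7,0],8.5],[[0,0,-0.14],[2.3,-4.7,0],8.5],[[0,0,-0.14],[2.3,-4.7,0],8.5],[[0,0,-0.14],[2.3,-4.7,0],8.5],[[0,0,-0.14],[2.3,-4.7,0],8.5],[[0,0,0],[0,0,0],8.5]]'

```text
clock: 1.72
position: [0.4691, -0.0249, 0.2418]
ee_rot: [0.0, 0.848, 0.53, -0.0]
contact_force: [0.1, 0.7, 0.1]
width: 0.085
gripper_force: 0.0
```

Run:
```python
from h import *
s=manip.get_state();C=cal('wrist');im=save('wrist','w1.png');np.save('w1.npy',im)
V=C[1];print(s['position'],s['ee_rot'],s['clock'],'cam',-V[:3,:3].T@V[:3,3],'look',-V[2,:3],C[0][0])
T=cal('top')
print('spindle',ray('top',257,242.5,.105,T),'blade tip',ray('top',217.6,221,.069,T))
```

```text
[ 0.46909505 -0.02493074  0.24179076] [ 4.63933924e-04  8.48074865e-01  5.29876146e-01 -2.77885491e-04] 1.725 cam [0.49835596 0.03648886 0.37201903] look [-0.11544718 -0.24090226 -0.96365868] [302.84898915   0.         320.43401969]
spindle [0.44073484 0.22464794 0.105     ] blade tip [0.51747835 0.37217572 0.069     ]
```

View pics/w1.png

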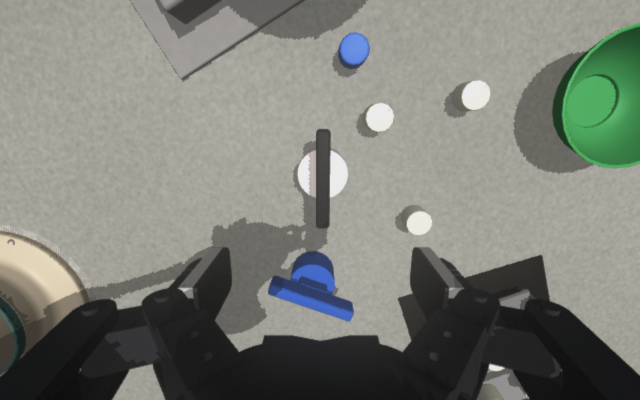

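The wrist view shows the black bar from (324,130) to (322,227). The white pebbles are at (379,117), (476,95) and (419,223).

Run:
```python
from h import *
im=np.load('w1.npy').astype(int);C=cal('wrist')
m=(im.max(2)<70);k=np.zeros(m.shape,np.uint8);k[120:240,295:350]=m[120:240,295:350]
n,l,s,c=cv2.connectedComponentsWithStats(k);i=1+np.argmax(s[1:,4]);p=np.argwhere(l==i)[:,::-1].astype(np.float32)
r=cv2.minAreaRect(p);b=cv2.boxPoints(r);w=np.array([ray('wrist',*q,.08,C) for q in b]);print(np.round(w,4),w.mean(0))
e=w[1]-w[0];f=w[2]-w[1];d=e if np.hypot(*e[:2])>np.hypot(*f[:2]) else f;print(np.linalg.norm(e),np.linalg.norm(f),np.degrees(np.arctan2(d[1],d[0])))
w=(im.min(2)>205).astype(np.uint8);n,l,s,c=cv2.connectedComponentsWithStats(w)
for i in range(1,n):
    if 200<s[i,4]<4000: print(c[i],s[i],np.round(ray('wrist',*c[i],.03,C),4))
print('tool y yaw',np.degrees(np.arctan2(*(lambda q:(2*q[2]**2-1,2*q[1]*q[2]))(manip.get_state()['ee_rot']))))
print(proj('wrist',[.469,-.025,.08],C))
```

```text
[[ 0.4454 -0.0579  0.08  ]
 [ 0.4881  0.0291  0.08  ]
 [ 0.4991  0.0238  0.08  ]
 [ 0.4574 -0.0637  0.08  ]] [ 0.47250158 -0.01717818  0.08      ]
0.09695376080041417 0.012219321735252161 63.9046117495961
[475.64215686  94.5       ] [462  81  28  28 612] [ 0.6563 -0.0136  0.03  ]
[379.61340206 116.66838488] [367 103  27  28 582] [0.5551 0.0101 0.03  ]
[337.19191919 173.9006734 ] [330 151  18  46 594] [ 0.4868 -0.027   0.03  ]
[304.01246106 173.52024922] [298 155  12  39 321] [ 0.4529 -0.01    0.03  ]
[419.0228833  222.66590389] [407 212  25  23 437] [ 0.5499 -0.1232  0.03  ]
tool y yaw -25.873047321510604
[322.74938906 189.09315466]
```

Call:
drive_tool --rows '[[[0,0,0],[0.35,0.75,-3.6],8.5],[[0,0,0],[0,0,-4],6],[[0,0,0],[0,0,-4],4.5],[[0,0,0],[0,0,-4],4],[[0,0,0],[0,0,-2.6],4],[[0,0,0],[0,0,0],4]]'

```text
clock: 2.52
position: [0.4686, -0.0128, 0.0588]
ee_rot: [-0.002, 0.846, 0.533, -0.002]
contact_force: [0.3, -1.2, -0.2]
width: 0.0401
gripper_force: 0.0
```

Call:
drive_tool --force 60 --rows '[[[0,0,0],[0,0,0],2],[[0,0,0],[0,0,0],0.5],[[0,0,0],[0,0,0],0.5],[[0,0,0],[0,0,0],0.5],[[0,0,0],[0,0,0],0.5]]'

```text
clock: 3.15
position: [0.4719, -0.0143, 0.0613]
ee_rot: [0.0, 0.847, 0.532, 0.001]
contact_force: [0.2, 1.7, 6.3]
width: 0.0133
gripper_force: 63.1
```

Call:
drive_tool --rows '[[[0,0,0],[0,0,5],0.5],[[0,0,0],[0,0,5],0.5],[[0,0,0],[0,0,5],0.5],[[0,0,0],[-1.5,4.4,4],0.5],[[0,0,0],[-1.5,4.4,0],0.5],[[0,0,0],[-1.5,4.4,0],0.5],[[0,0,0],[-1.5,4.4,0],0.5],[[0,0,0],[0,0,0],0.5]]'

```text
clock: 4.15
position: [0.4087, 0.1637, 0.2495]
ee_rot: [-0.001, 0.846, 0.534, -0.001]
contact_force: [-0.8, -0.4, -3.5]
width: 0.0129
gripper_force: 61.7
```

Run:
```python
from h import *
s=manip.get_state();C=cal('wrist');im=save('wrist','w2.png');np.savez('w2.npz',im=im,K=C[0],V=C[1])
print(s['position'],s['ee_rot'],s['width'],s['gripper_force'],-C[1][:3,:3].T@C[1][:3,3])
```

```text
[0.40874399 0.16374706 0.24954869] [-0.00096505  0.84554928  0.53389533 -0.00112066] 0.012915834723909982 61.70338751748204 [0.43784383 0.22525792 0.37979408]
```

View pics/w2.png

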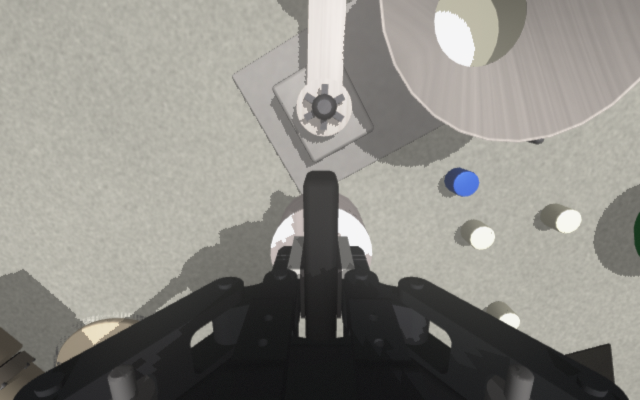

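Run:
```python
from h import *
d=np.load('w2.npz');im=d['im']
cv2.imwrite('pics/c2.png',cv2.resize(im[60:160,265:385],None,fx=6,fy=6,interpolation=cv2.INTER_CUBIC)[:,:,::-1])
C=(d['K'],d['V'],0)
for u,v,z in((323.5,105,.116),(323.5,106,.101)):print(ray('wrist',u,v,z,C))
```

```text
[0.44375541 0.2325561  0.116     ]
[0.4437328  0.23221232 0.101     ]
```

View pics/c2.png

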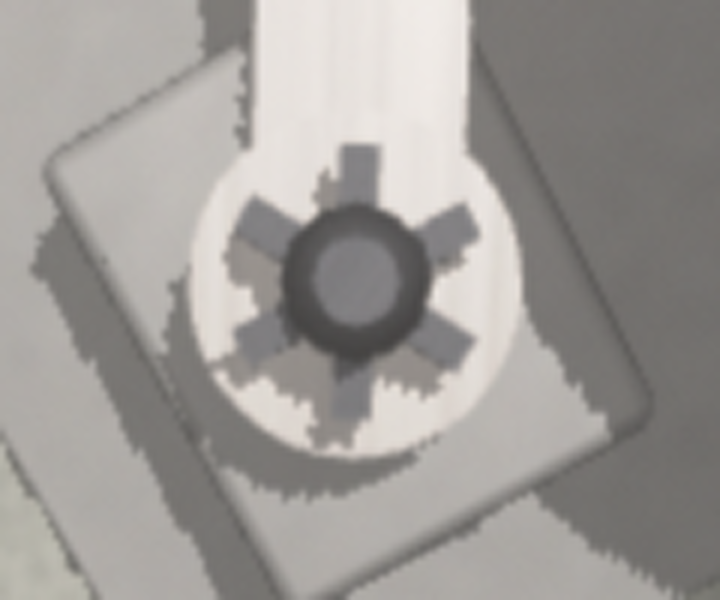

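The crop shows the pilot tip centred at (356,282), which is px (324.3,107). The blade tooth points to (360,145), with its opposite tooth at (352,420).

Run:
```python
from h import *
d=np.load('w2.npz');C=(d['K'],d['V'],0)
P=lambda a,b,z:ray('wrist',265+a/6-.4,60+b/6-.4,z,C)
print('tip',P(356,282,.116),P(355.5,281,.101))
for a,b in(((360,145),(352,420)),((472,220),(238,340)),((245,212),(465,345))):
    e=P(*a,.101)-P(*b,.101);print(np.degrees(np.arctan2(e[1],e[0]))%60,np.linalg.norm(e))
for a in (254,467):
    e=P(a+ (1 if a<300 else 3),10,.069)-P(a,120,.069);print('blade',np.degrees(np.arctan2(e[1],e[0])))
t=np.array([.40874,.16375,.24955]);u=np.array([np.cos(np.radians(64.4)),np.sin(np.radians(64.4))])
for v in(171,173):
  q=ray('wrist',320.5,v,.24955+.0195,C);print('bar end',q,(q-t)[:2]@u,np.cross(u,(q-t)[:2]))
```

```text
tip [0.44353769 0.23125172 0.116     ] [0.44385512 0.23175076 0.101     ]
2.9726501735659596 0.03857367898782549
0.6743871526416354 0.038156773180793024
4.572817919456071 0.03728525979072025
blade 63.3000099143185
blade 63.978580092505894
bar end [0.42937416 0.20775346 0.26905   ] 0.04859948126387705 0.00040471444426157244
bar end [0.42905254 0.20707788 0.26905   ] 0.047851249837439026 0.0004028514687933159<stdin>:11: DeprecationWarning: Arrays of 2-dimensional vectors are deprecated. Use arrays of 3-dimensional vectors instead. (deprecated in NumPy 2.0)
```

Call:
drive_tool --rows '[[[0,0,0.1],[0.7,1.4,0],0.5],[[0,0,0.1],[0.7,1.4,0],0.5],[[0,0,0.1],[0.7,1.4,0],0.5],[[0,0,0.1],[0.7,1.4,0],0.5],[[0,0,0.1],[0.7,1.4,-3],0.5],[[0,0,0],[0,0,-3],0.5],[[0,0,0],[0,0,0],0.5],[[0,0,0],[0,0,0],0.5]]'

```text
clock: 5.2
position: [0.447, 0.231, 0.191]
ee_rot: [0.0, 0.689, 0.724, 0.0]
contact_force: [0.8, -0.1, -2.8]
width: 0.0129
gripper_force: 61.6
```

Run:
```python
from h import *
s=manip.get_state();q=s['ee_rot'];print(s['position'],q,np.degrees(np.arctan2(2*q[2]**2-1,2*q[1]*q[2]))+90,s['contact_force'],s['qpos'])
```

```text
[0.44701053 0.23097095 0.19099008] [4.04401824e-04 6.89297047e-01 7.24478654e-01 3.12262085e-04] 92.85099129430643 [ 0.7728535  -0.06740825 -2.75465704] [ 3.38858697e-01  2.03877504e-01  1.73794261e+00 -4.69026090e-04
  1.19884885e+00  2.89269508e-01]
```

Call:
drive_tool --rows '[[[0,0,0],[0,0,0],0.5],[[0,0,0],[0,0,0],0.5]]'

```text
clock: 5.45
position: [0.4467, 0.2316, 0.1914]
ee_rot: [0.001, 0.689, 0.725, 0.001]
contact_force: [-0.1, 0.6, -2.9]
width: 0.0129
gripper_force: 61.6
```

Run:
```python
from h import *
for i in range(3):
    s=manip.get_state();q=s['ee_rot'];C=cal('wrist');print(s['position'],-C[1][:3,:3].T@C[1][:3,3]);im=eyes.get_image('wrist')
np.savez('w3.npz',im=im,K=C[0],V=C[1])
cv2.imwrite('pics/w3.png',cv2.resize(im[60:340,200:440],None,fx=2.1,fy=2.1)[:,:,::-1])
```

```text
[0.44674356 0.23163756 0.19141561] [0.44270996 0.29959533 0.32174999]
[0.44657933 0.23167362 0.19121209] [0.44257505 0.29963412 0.321545  ]
[0.44642684 0.23168387 0.19099648] [0.44247211 0.29966352 0.32134485]
```

View pics/w3.png

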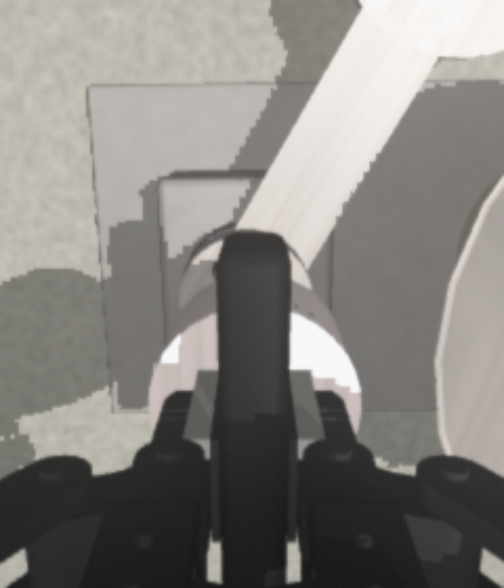

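Call:
drive_tool --rows '[[[0,0,0],[-0.27,0.17,0],0.5],[[0,0,0],[0,0,0],0.5],[[0,0,0],[0,0,-1],0.5],[[0,0,0],[0,0,-0.5],0.5],[[0,0,0],[0,0,-0.5],0.5],[[0,0,0],[0,0,0],0.5]]'

```text
clock: 6.35
position: [0.4432, 0.2335, 0.1697]
ee_rot: [-0.0, 0.689, 0.725, -0.0]
contact_force: [0.6, 0.0, -3.5]
width: 0.0135
gripper_force: 61.6
```

Call:
drive_tool --rows '[[[0,0,0],[0,0,-0.5],0.5],[[0,0,0],[0,0,-0.4],0.5],[[0,0,0],[0,0,-0.4],0.5],[[0,0,0],[0,0,0],0.5]]'

```text
clock: 6.85
position: [0.4434, 0.2343, 0.1575]
ee_rot: [-0.001, 0.689, 0.725, 0.001]
contact_force: [-1.0, 3.6, -1.4]
width: 0.013
gripper_force: 62.1
```

Call:
drive_tool --rows '[[[0,0,0],[0,0,-0.4],0.5],[[0,0,0],[0,0,-0.4],0.5],[[0,0,0],[0,0,-0.3],0.5],[[0,0,0],[0,0,0],0.5]]'

```text
clock: 7.35
position: [0.4434, 0.2344, 0.1463]
ee_rot: [-0.001, 0.689, 0.725, 0.001]
contact_force: [-1.5, 6.1, 2.1]
width: 0.0128
gripper_force: 62.3
```

Call:
drive_tool --rows '[[[0,0,0],[0,-0.1,-0.15],0.5],[[0,0,0],[0,0,-0.1],0.5],[[0,0,0],[0,0,0],0.5],[[0,0,0],[0,0,0],0.5]]'

```text
clock: 7.85
position: [0.4435, 0.2345, 0.1462]
ee_rot: [-0.001, 0.689, 0.725, 0.002]
contact_force: [-5.3, 7.9, 15.7]
width: 0.0129
gripper_force: 64.6
```

Call:
drive_tool --rows '[[[0,0,-0.06],[0,0.1,0.1],0.5],[[0,0,-0.12],[0.02,0,0],0.5],[[0,0,-0.12],[0.03,0,0],0.5],[[0,0,-0.12],[0.03,-0.02,0],0.5],[[0,0,-0.12],[0.03,-0.02,0],0.5],[[0,0,-0.12],[0.03,-0.02,0],0.5],[[0,0,-0.12],[0.02,-0.02,0],0.5],[[0,0,-0.12],[0.02,-0.02,0],0.5]]'

```text
clock: 8.85
position: [0.447, 0.2338, 0.1463]
ee_rot: [-0.001, 0.936, 0.352, 0.003]
contact_force: [-0.1, 5.7, 6.6]
width: 0.0129
gripper_force: 63.2
```

```bash
cat > st.py <<'E'
from h import *
s=manip.get_state();q=s['ee_rot'];print(s['clock'],s['position'],np.degrees(np.arctan2(2*q[2]**2-1,2*q[1]*q[2]))+90,s['contact_force'],s['moment'],s['qpos'],s['width'])
E
python3 st.py; python3 -c "
from h import *
for p in((254,193),(223,195),(283,193),(254,166),(254,221)): print(ray('top',*p,.15))"
```

```text
8.85 [0.44698531 0.2338468  0.14629947] 41.16195991806938 [-0.14514554  5.65724834  6.62318383] [1.05003966 0.31189104 0.24158312] [3.43020465e-01 2.44069611e-01 1.80676470e+00 1.55943449e-03
 1.08562786e+00 1.19467670e+00] 0.012894196169834967
[0.60410081 0.23458065 0.15      ]
[0.59574817 0.33897962 0.15      ]
[0.60548001 0.13658707 0.15      ]
[0.69804755 0.23839793 0.15      ]
[0.50877706 0.23070741 0.15      ]
```

Call:
drive_tool --rows '[[[0,0,-0.08],[0,0,0],0.5],[[0,0,-0.08],[0,0,0],0.5],[[0,0,-0.06],[0,-0.03,0],0.5],[[0,0,0],[0,0,0],0.5]]'

```text
clock: 9.35
position: [0.4475, 0.2331, 0.1463]
ee_rot: [-0.0, 0.969, 0.248, 0.003]
contact_force: [-0.1, 4.2, 6.5]
width: 0.013
gripper_force: 63.1
```

```bash
python3 st.py
```

```text
9.35 [0.44753055 0.23314611 0.14628528] 28.731965595713838 [-0.09981495  4.24360349  6.5063172 ] [0.86191128 0.10118164 0.04608666] [3.42024962e-01 2.44054116e-01 1.80683085e+00 4.54190723e-04
 1.08492368e+00 1.41113891e+00] 0.013011096346589429
```

Call:
drive_tool --rows '[[[0,0,-0.05],[0,0,0],0.5],[[0,0,-0.05],[0,0,0],0.5],[[0,0,-0.03],[0,0,0],0.5],[[0,0,0],[0,0,0],0.5]]'

```text
clock: 9.85
position: [0.4482, 0.233, 0.1464]
ee_rot: [0.0, 0.982, 0.188, 0.004]
contact_force: [1.1, 4.1, 5.3]
width: 0.013
gripper_force: 78.3
```

```bash
python3 st.py
```

```text
9.85 [0.4481668  0.2330202  0.14637871] 21.661733465238044 [1.05724246 4.11579828 5.29993775] [ 0.97423377 -0.11130872  1.76249995] [ 3.42668290e-01  2.44131341e-01  1.80645930e+00 -1.63869554e-03
  1.08385666e+00  1.53615275e+00] 0.013010054225101469
```

Call:
drive_tool --rows '[[[0,0,0],[0,0,0],0.5],[[0,0,0.05],[0,0,0],0.5],[[0,0,0],[0,0,0],0.5],[[0,0,0],[0,0,0],4],[[0,0,0],[0,0,0],4],[[0,0,0],[0,0,0],4]]'

```text
clock: 10.6
position: [0.445, 0.2315, 0.1444]
ee_rot: [0.0, 0.978, 0.209, -0.001]
contact_force: [-0.6, 0.8, -0.1]
width: 0.0401
gripper_force: 0.0
```

Call:
drive_tool --rows '[[[0,0,0],[0,0,2],4],[[0,0,0],[0,0,4],4],[[0,0,0],[0,0,6],4],[[0,0,0.1],[-3.2,-6,0],8],[[0,0,0.1],[-3.2,-6,0],8],[[0,0,0],[0,0,0],8]]'

```text
clock: 11.35
position: [0.3839, 0.1189, 0.2648]
ee_rot: [0.001, 0.953, 0.304, -0.001]
contact_force: [0.9, 1.1, 0.1]
width: 0.0801
gripper_force: 0.0
```

```bash
python3 st.py
python3 - <<'E'
from h import *
a=save('top','t2.png');b=eyes.get_image('wrist');C=cal('wrist');np.savez('w4.npz',im=b,K=C[0],V=C[1])
x=cv2.resize(a[140:290,190:390],None,fx=2,fy=2)
y=b; cv2.imwrite('pics/m1.png',np.vstack([np.hstack([x,np.zeros((300,240,3),np.uint8)]),y])[:,:,::-1][:600])
np.save('t2.npy',a)
E
```

```text
11.35 [0.38387852 0.11885915 0.2647585 ] 35.37710118425572 [0.93264847 1.12829983 0.12008957] [ 0.00170657 -0.04307748 -0.01967082] [ 1.28254653e-01 -3.63511200e-03  1.78789693e+00 -1.78369399e-03
  1.35882883e+00  1.08197989e+00] 0.0800965697905766
```

View pics/m1.png

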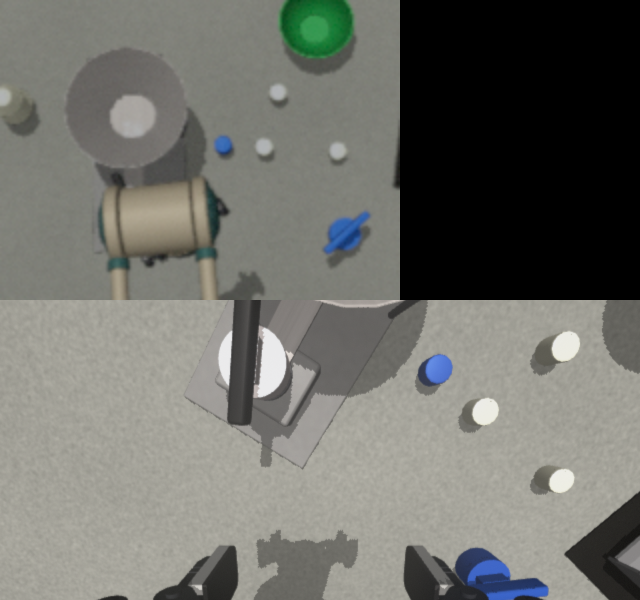

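The gate disc now fully covers the hopper hole and the key sits on the spindle. I'm re-measuring the pebbles and the scoop from these views.

```bash
cat >> h.py <<'E'
def whites(im,C,z=.03,th=200,lo=120,hi=1500):
    w=(im.astype(int).min(2)>th).astype(np.uint8);n,l,s,c=cv2.connectedComponentsWithStats(w)
    return [(np.round(c[i]),int(s[i,4]),np.round(ray('wrist',*c[i],z,C),4)) for i in range(1,n) if lo<s[i,4]<hi]
E
python3 - <<'E'
from h import *
d=np.load('w4.npz');C=(d['K'],d['V'],0)
for r in whites(d['im'],C):print(r)
im=np.load('top0.npy').astype(int);T=cal('top')
# scoop bar bright: ends
m=(im.min(2)>120);k=np.zeros(m.shape,np.uint8);k[180:235,430:450]=m[180:235,430:450]
p=np.argwhere(k)[:,::-1];print([ (int(c),int((p[:,0]==c).sum())) for c in range(430,450)])
E
```

```text
(array([271.,  64.]), 1289, array([0.456 , 0.2388, 0.03  ]))
(array([225.,  57.]), 463, array([0.4324, 0.2839, 0.03  ]))
(array([565.,  46.]), 615, array([ 0.6592, -0.0146,  0.03  ]))
(array([485., 111.]), 527, array([0.5577, 0.0094, 0.03  ]))
(array([561., 180.]), 442, array([ 0.5524, -0.1241,  0.03  ]))
[(430, 21), (431, 20), (432, 2), (433, 1), (434, 2), (435, 7), (436, 40), (437, 42), (438, 41), (439, 39), (440, 23), (441, 20), (442, 20), (443, 20), (444, 18), (445, 18), (446, 17), (447, 13), (448, 10), (449, 12)]
```

Call:
drive_tool --rows '[[[0,0,-0.12],[3,-1.9,0],6],[[0,0,-0.12],[3,-1.9,0],6],[[0,0,-0.12],[3,-1.9,-2],6],[[0,0,-0.12],[3,-1.9,-4],6],[[0,0,-0.12],[3,-1.9,-5],6],[[0,0,-0.13],[2.2,-1.4,-5],6],[[0,0,0],[0,0,0],6],[[0,0,0],[0,0,0],6]]'

```text
clock: 12.45
position: [0.559, 0.0137, 0.1051]
ee_rot: [-0.0, 0.999, -0.053, -0.0]
contact_force: [0.0, -0.3, 0.3]
width: 0.0601
gripper_force: 0.0
```

```bash
python3 st.py
python3 - <<'E'
from h import *
C=cal('wrist');b=eyes.get_image('wrist')
for r in whites(b,C,hi=4000):print(r)
E
```

```text
12.45 [0.55896577 0.01372907 0.10505012] -6.088007732101872 [ 0.04558556 -0.30569146  0.32433864] [ 0.0153668  -0.03155541  0.06622429] [-1.00063934e-01  3.63068019e-01  1.74347223e+00  3.27006117e-04
  1.03534147e+00  1.57682129e+00] 0.06006936111501732
(array([353.,  59.]), 1915, array([ 0.6584, -0.0167,  0.03  ]))
(array([519., 204.]), 1334, array([ 0.5522, -0.1256,  0.03  ]))
(array([331., 216.]), 1285, array([0.5576, 0.0072, 0.03  ]))
```

Call:
drive_tool --rows '[[[0,0,0],[-0.15,-0.6,-2],6],[[0,0,0],[0,0,-3],6],[[0,0,0],[0,0,-3.5],6],[[0,0,0],[0,0,0],6],[[0,0,0],[0,0,0],3],[[0,0,0],[0,0,0],2],[[0,0,0],[0,0,0],2],[[0,0,0],[0,0,0],2]]' --force 40

```text
clock: 13.5
position: [0.5587, 0.0069, 0.0224]
ee_rot: [-0.0, 0.999, -0.054, 0.002]
contact_force: [-0.8, 0.5, 6.9]
width: 0.0307
gripper_force: 39.4
```

Call:
drive_tool --rows '[[[0,0,0],[0,0,5],2],[[0,0,0],[0,0,6],2],[[0,0,0],[-0.5,-3.5,5],2],[[0,0,0],[-0.9,-5.7,3],2],[[0,0,0],[-0.9,-5.7,1],2],[[0,0,0],[-0.9,-5.7,0],2],[[0,0,0],[-0.9,-5.7,0],2],[[0,0,0],[-0.9,-5.7,0],2]]'

```text
clock: 14.5
position: [0.5069, -0.3129, 0.2202]
ee_rot: [0.001, 0.999, -0.054, 0.001]
contact_force: [1.2, -0.3, -1.0]
width: 0.0306
gripper_force: 39.9
```

Call:
drive_tool --rows '[[[0,0,0],[-0.9,-5.7,0],2],[[0,0,0],[0,0,0],2],[[0,0,0],[0,0,0],2]]'

```text
clock: 14.88
position: [0.4981, -0.3677, 0.2192]
ee_rot: [-0.0, 0.999, -0.054, 0.0]
contact_force: [-0.6, -0.4, 0.5]
width: 0.0309
gripper_force: 40.0
```

```bash
python3 st.py
python3 - <<'E'
from h import *
C=cal('wrist');b=save('wrist','w5.png');np.savez('w5.npz',im=b,K=C[0],V=C[1])
E
```

```text
14.875 [ 0.49810872 -0.36766834  0.2192258 ] -6.24284792807947 [-0.58993139 -0.41127227  0.4536345 ] [ 0.04467203  0.00437402 -0.08946139] [-7.48597066e-01  3.54846414e-01  1.44527645e+00  7.21604681e-04
  1.34134623e+00  9.30993446e-01] 0.030874804757160083
```

View pics/w5.png

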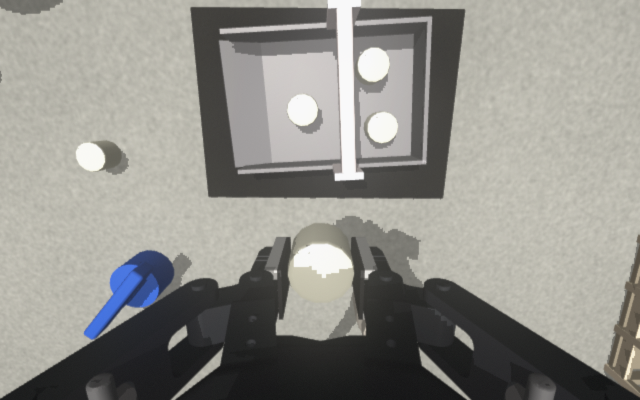

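The wrist view shows these points:
- **Mat corners:** (192,8), (464,11), (444,198), (209,196).
- **Scoop bar:** runs from (344,8) to (348,176).
- **Pebbles in the scoop:** (302,109), (373,64), (382,127).
- **Loose pebble C:** (90,156).

Run:
```python
from h import *
d=np.load('w5.npz');C=(d['K'],d['V'],0)
R=lambda u,v,z:ray('wrist',u,v,z,C)
m=np.array([R(*p,.003) for p in((192,8),(464,11),(444,198),(209,196))]);print('mat',m.mean(0),np.round(m,3))
y=(m[0]-m[1]+m[3]-m[2]);print('mat y yaw',np.degrees(np.arctan2(y[1],y[0])))
w=np.array([R(*p,.048) for p in((220,30),(432,17),(428,165),(238,172))]);print('walls',np.round(w,4))
# back wall outer corners (432,17),(428,165): y=-.08
x=w[1]-w[2];print('x yaw',np.degrees(np.arctan2(x[1],x[0])),np.linalg.norm(x))
yy=np.array([-x[1],x[0],0])/np.linalg.norm(x);cs=(w[1]+w[2])/2+.08*yy;print('scoop c',cs)
b=np.array([R(344.5,12,.101),R(348,170,.101)]);e=b[0]-b[1];print('bar',b,np.degrees(np.arctan2(e[1],e[0])))
print('bar at cols',[R(u,90,.101) for u in(337,355)])
for r in whites(d['im'],C,.037,lo=500):
    p=r[2]-cs;print(r[0],r[1],r[2],'scoop',p@x/np.linalg.norm(x),p@yy)
for f in((334,0),(361,0),(334,179),(363,179)):print(R(*f,.085))
```

```text
mat [ 0.57094004 -0.38253439  0.003     ] [[ 0.685 -0.257  0.003]
 [ 0.652 -0.53   0.003]
 [ 0.457 -0.51   0.003]
 [ 0.49  -0.234  0.003]]
mat y yaw 83.22368270942744
walls [[ 0.6494 -0.2932  0.048 ]
 [ 0.6391 -0.4818  0.048 ]
 [ 0.5072 -0.4763  0.048 ]
 [ 0.5209 -0.286   0.048 ]]
x yaw -2.4036218039654345 0.13195204855700204
scoop c [ 0.57652158 -0.39911102  0.048     ]
bar [[ 0.6362078  -0.39976913  0.101     ]
 [ 0.52038567 -0.39246606  0.101     ]] -3.6079621974854277
bar at cols [array([ 0.58357659, -0.38930434,  0.101     ]), array([ 0.58206111, -0.403148  ,  0.101     ])]
[373.  64.] 836 [ 0.6078 -0.4296  0.037 ] scoop 0.03252957584628761 -0.029150373025503922
[294.  65.] 640 [ 0.6152 -0.3548  0.037 ] scoop 0.03678604215300333 0.04589416371488638
[302. 109.] 766 [ 0.5743 -0.3569  0.037 ] scoop -0.003989901749349746 0.04208071398109551
[382. 127.] 725 [ 0.5488 -0.435   0.037 ] scoop -0.02619204525794009 -0.03702001182862108
[ 90. 156.] 643 [ 0.5519 -0.1339  0.037 ] scoop -0.03572254856883202 0.2639450849959793
[322. 259.] 1278 [ 0.4113 -0.3595  0.037 ] scoop -0.16673745035162604 0.032646975382336296
[ 0.64979997 -0.39410892  0.085     ]
[ 0.64754435 -0.41468438  0.085     ]
[ 0.51083182 -0.38056897  0.085     ]
[ 0.5080319 -0.4061876  0.085    ]
```

Call:
drive_tool --rows '[[[0,0,0],[4,0.9,0],2],[[0,0,0],[4,0.9,0],2],[[0,0,0],[4.1,0.8,-4],2],[[0,0,0],[0,0,-6],2],[[0,0,0],[0,0,-4],2],[[0,0,0],[0,0,0],2]]'

```text
clock: 15.68
position: [0.6174, -0.3384, 0.0752]
ee_rot: [-0.002, 0.999, -0.053, -0.004]
contact_force: [-0.1, 0.4, 0.3]
width: 0.0305
gripper_force: 40.0
```

Call:
drive_tool --rows '[[[0,0,0],[0.2,-0.3,-2],2],[[0,0,0],[0,0,-0.9],2],[[0,0,0],[0,0,0],2],[[0,0,0],[0,0,0],4],[[0,0,0],[0,0,0],4],[[0,0,0],[0,0,3],4],[[0,0,0],[0,0,6],4],[[0,0,0],[0,0,3],4]]'

```text
clock: 16.68
position: [0.6225, -0.3472, 0.174]
ee_rot: [0.003, 0.999, -0.054, 0.003]
contact_force: [0.0, -0.6, 0.3]
width: 0.0398
gripper_force: 0.0
```

Call:
drive_tool --rows '[[[0,0,0],[-0.8,5,0],6],[[0,0,0],[-1.5,5,0],6],[[0,0,0],[-1.5,5,0],6],[[0,0,0],[-1.5,5,-3],6],[[0,0,0],[-1.5,2,-3],6],[[0,0,0],[0,0,0],6],[[0,0,0],[0,0,0],6]]'

```text
clock: 17.55
position: [0.5554, -0.1269, 0.1112]
ee_rot: [0.001, 0.999, -0.054, 0.002]
contact_force: [0.1, 0.5, 1.0]
width: 0.0601
gripper_force: 0.0
```

```bash
python3 st.py
python3 - <<'E'
from h import *
C=cal('wrist');b=eyes.get_image('wrist')
for r in whites(b,C,hi=4000,lo=300):print(r)
E
```

```text
17.55 [ 0.55544742 -0.12689544  0.11116623] -6.21645962366361 [0.12226751 0.45293739 0.9529681 ] [ 0.01694835 -0.01790388  0.00820222] [-3.46020606e-01  3.68574836e-01  1.71596327e+00 -1.27159077e-03
  1.05243508e+00  1.33390149e+00] 0.06011665484364271
(array([138.,  80.]), 1751, array([ 0.6584, -0.018 ,  0.03  ]))
(array([633.,  88.]), 511, array([ 0.6184, -0.3408,  0.03  ]))
(array([322., 217.]), 1233, array([ 0.5521, -0.1271,  0.03  ]))
```

Call:
drive_tool --rows '[[[0,0,0],[-0.3,0,-3],6],[[0,0,0],[0,0,-3],6],[[0,0,0],[0,0,-3],6],[[0,0,0],[0,0,0],5],[[0,0,0],[0,0,0],3],[[0,0,0],[0,0,0],2],[[0,0,0],[0,0,0],2],[[0,0,0],[0,0,0],2]]'

```text
clock: 18.6
position: [0.5519, -0.1259, 0.0213]
ee_rot: [0.001, 0.999, -0.054, 0.002]
contact_force: [0.7, -1.6, 6.1]
width: 0.0305
gripper_force: 40.1
```

Call:
drive_tool --rows '[[[0,0,0],[0,0,5],2],[[0,0,0],[0,-1,6],2],[[0,0,0],[0,-5,3],2],[[0,0,0],[0,-5,0],2],[[0,0,0],[0,-5,0],2],[[0,0,0],[-0.5,-4,0],2],[[0,0,0],[0,0,0],2],[[0,0,0],[0,0,0],2]]'

```text
clock: 19.6
position: [0.5448, -0.3241, 0.1593]
ee_rot: [-0.001, 0.999, -0.054, -0.0]
contact_force: [0.5, -1.1, -1.2]
width: 0.0307
gripper_force: 39.9
```

```bash
python3 st.py
python3 - <<'E'
from h import *
C=cal('wrist');b=eyes.get_image('wrist')
for r in whites(b,C,z=.037,hi=4000,lo=300):print(r)
E
```

```text
19.6 [ 0.54484674 -0.32413226  0.15932672] -6.222055706987916 [ 0.45919154 -1.14866831 -1.18634803] [ 0.04681892 -0.00040018  0.00198717] [-6.46777030e-01  4.17074202e-01  1.49989091e+00  8.02061873e-04
  1.22626315e+00  1.03234322e+00] 0.03073988385973052
(array([337., 104.]), 1169, array([ 0.62 , -0.345,  0.037]))
(array([362., 155.]), 1032, array([ 0.5779, -0.3617,  0.037 ]))
(array([322., 258.]), 1398, array([ 0.4881, -0.3188,  0.037 ]))
```

Call:
drive_tool --rows '[[[0,0,0],[-0.2,-1.9,-3],2],[[0,0,0],[0,0,-4],2],[[0,0,0],[0,0,-2],2],[[0,0,0],[0,0,-2.2],2],[[0,0,0],[0,0,0],2],[[0,0,0],[0,0,0],2]]'

```text
clock: 20.4
position: [0.5435, -0.3424, 0.048]
ee_rot: [-0.0, 0.999, -0.053, -0.0]
contact_force: [0.1, 3.3, -0.6]
width: 0.0304
gripper_force: 43.6
```

Call:
drive_tool --rows '[[[0,0,0],[0,0,0],4],[[0,0,0],[0,0,0],4],[[0,0,0],[0,0,3],4],[[0,0,0],[0,0,6],4],[[0,0,0],[1,3,3],4],[[0,0,0],[1.8,5,0],6],[[0,0,0],[1.8,5,0],6],[[0,0,0],[1.8,5,0],6]]'

```text
clock: 21.4
position: [0.6084, -0.1641, 0.1687]
ee_rot: [0.001, 0.999, -0.055, 0.001]
contact_force: [0.3, -0.1, 0.6]
width: 0.0601
gripper_force: 0.0
```

Call:
drive_tool --rows '[[[0,0,0],[1.8,5,0],6],[[0,0,0],[1.8,5,-3],6],[[0,0,0],[1.5,4.4,-3],6],[[0,0,0],[0,0,0],6],[[0,0,0],[0,0,0],6]]'

```text
clock: 22.02
position: [0.6591, -0.0211, 0.1083]
ee_rot: [0.001, 0.999, -0.054, 0.001]
contact_force: [-0.6, -0.2, 0.3]
width: 0.0598
gripper_force: 0.0
```

```bash
python3 st.py
python3 - <<'E'
from h import *
C=cal('wrist');b=eyes.get_image('wrist')
for r in whites(b,C,hi=4000,lo=300):print(r)
E
```

```text
22.025 [ 0.65905626 -0.02111144  0.10828834] -6.174299856860344 [-0.57551479 -0.17693141  0.26857992] [ 0.03516605 -0.02780563  0.00084776] [-0.13657057  0.49173135  1.50810896 -0.00182673  1.13985027  1.54274929] 0.059819767763294195
(array([315., 213.]), 1230, array([ 0.6595, -0.017 ,  0.03  ]))
```

Call:
drive_tool --rows '[[[0,0,0],[0,0.4,-3],6],[[0,0,0],[0,0,-3],6],[[0,0,0],[0,0,-2.7],6],[[0,0,0],[0,0,0],5],[[0,0,0],[0,0,0],3],[[0,0,0],[0,0,0],2],[[0,0,0],[0,0,0],2],[[0,0,0],[0,0,0],2]]'

```text
clock: 23.08
position: [0.6597, -0.0167, 0.0227]
ee_rot: [0.001, 0.999, -0.054, 0.002]
contact_force: [-0.4, -1.2, 6.3]
width: 0.0305
gripper_force: 40.2
```

Call:
drive_tool --rows '[[[0,0,0],[0,0,5],2],[[0,0,0],[-1,-1,6],2],[[0,0,0],[-1.5,-5,5],2],[[0,0,0],[-1.9,-5,0],2],[[0,0,0],[-1.9,-5,0],2],[[0,0,0],[-1.9,-5,0],2],[[0,0,0],[-1.9,-5,0],2],[[0,0,0],[-1.8,-4.5,0],2]]'

```text
clock: 24.08
position: [0.5405, -0.3156, 0.1741]
ee_rot: [0.0, 0.999, -0.054, 0.0]
contact_force: [0.6, 0.4, -0.6]
width: 0.0304
gripper_force: 39.8
```

Call:
drive_tool --rows '[[[0,0,0],[0,0,0],2],[[0,0,0],[0,0,0],2]]'

```text
clock: 24.32
position: [0.5412, -0.3137, 0.1738]
ee_rot: [-0.001, 0.999, -0.054, -0.0]
contact_force: [0.6, 0.5, -1.1]
width: 0.0303
gripper_force: 39.9
```

```bash
python3 st.py
python3 - <<'E'
from h import *
C=cal('wrist');b=save('wrist','w6.png')
for r in whites(b,C,z=.037,hi=4000,lo=300):print(r)
E
```

```text
24.325 [ 0.54124377 -0.3136997   0.17382117] -6.233750289919342 [ 0.60864434  0.48266681 -1.06272738] [ 0.03864441  0.00901679 -0.02739223] [-6.36959660e-01  3.94012230e-01  1.49975761e+00  9.58288007e-04
  1.24842395e+00  1.04233229e+00] 0.030329619777430945
(array([353., 104.]), 1046, array([ 0.6157, -0.3489,  0.037 ]))
(array([378., 151.]), 940, array([ 0.5744, -0.3673,  0.037 ]))
(array([353., 188.]), 844, array([ 0.5437, -0.3428,  0.037 ]))
(array([322., 257.]), 1399, array([ 0.4779, -0.3078,  0.037 ]))
```

View pics/w6.png

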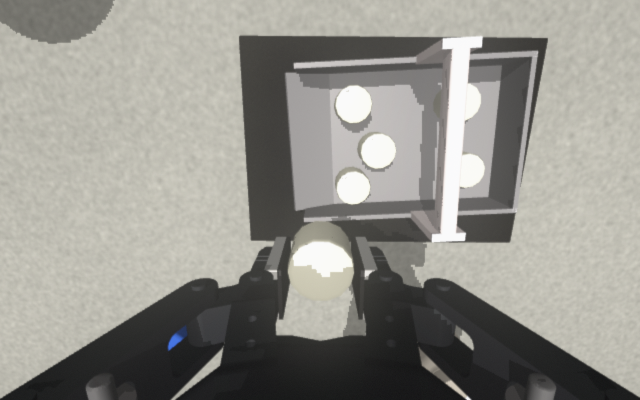

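Call:
drive_tool --rows '[[[0,0,0],[4,-1.3,-3],2],[[0,0,0],[0,0,-4],2],[[0,0,0],[0,0,-3],2],[[0,0,0],[0,0,-1.6],2],[[0,0,0],[0,0,0],2],[[0,0,0],[0,0,0],2]]'

```text
clock: 25.12
position: [0.5824, -0.3274, 0.0594]
ee_rot: [0.001, 0.999, -0.054, 0.001]
contact_force: [0.2, -0.6, -1.0]
width: 0.0303
gripper_force: 39.9
```

Call:
drive_tool --rows '[[[0,0,0],[0,0,-0.3],2],[[0,0,0],[0,0,0],4.2],[[0,0,0],[0,0,0],4.2],[[0,0,0],[0,0,4],4.2],[[0,0,0],[0,0,6],4.2],[[0,0,0],[-2.5,-1.5,6],4.2],[[0,0,0],[-5,-2,0],4.2],[[0,0,0],[0,0,0],4.2]]'

```text
clock: 26.12
position: [0.5051, -0.3625, 0.2126]
ee_rot: [0.001, 0.998, -0.056, -0.0]
contact_force: [-0.4, -0.1, -0.7]
width: 0.042
gripper_force: 0.0
```

Call:
drive_tool --rows '[[[0,0,0],[0,0,0],4.2]]'

```text
clock: 26.25
position: [0.508, -0.3613, 0.2111]
ee_rot: [-0.0, 0.999, -0.054, 0.0]
contact_force: [0.0, 0.7, 0.2]
width: 0.0424
gripper_force: 0.0
```

```bash
python3 st.py
python3 - <<'E'
from h import *
C=cal('wrist');b=save('wrist','w7.png');np.savez('w7.npz',im=b,K=C[0],V=C[1])
for r in whites(b,C,z=.037,hi=4000,lo=300):print(r)
E
```

```text
26.25 [ 0.50798774 -0.36127377  0.21114362] -6.247185300247622 [0.0312064  0.74642382 0.18034448] [ 0.00165577 -0.01085446 -0.02500223] [-7.30144015e-01  3.65774546e-01  1.44865924e+00  6.96279553e-04
  1.32678445e+00  9.49518188e-01] 0.04235562212346679
(array([376.,  89.]), 3914, array([ 0.5945, -0.4228,  0.037 ]))
(array([296.,  74.]), 859, array([ 0.6156, -0.3491,  0.037 ]))
(array([283., 116.]), 797, array([ 0.5803, -0.332 ,  0.037 ]))
(array([320., 118.]), 785, array([ 0.5743, -0.3675,  0.037 ]))
(array([402., 136.]), 744, array([ 0.5482, -0.4454,  0.037 ]))
(array([299., 152.]), 711, array([ 0.5434, -0.343 ,  0.037 ]))
```

View pics/w7.png

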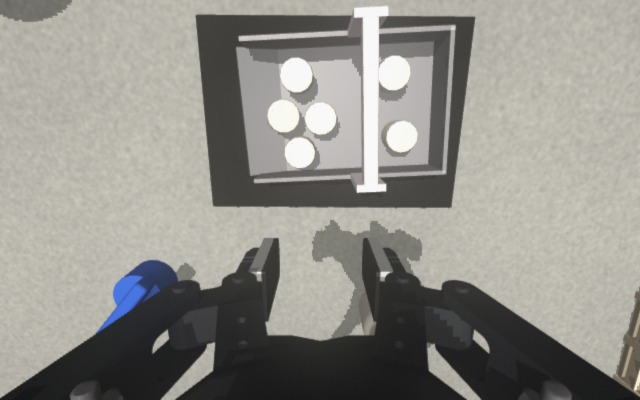

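All six pebbles stand in the scoop: (296,74), (283,116), (320,118), (299,152), (394,73) and (402,136). The bar runs from (371,12) to (370,184). Now I'm working out the bar pose and a quick planar arm model to check that the pour can be reached.

```bash
cat > fit.py <<'E'
from h import *
from scipy.optimize import least_squares
D=[([1.11,.2765,1.506,1.3607],[.1914,.5417,.2415]),([.33886,.20388,1.73794,1.19885],[.447,.23097,.19099]),([.34302,.24407,1.80676,1.08563],[.44699,.23385,.1463]),([.12825,-.003635,1.78790,1.35883],[.38388,.11886,.26476]),([-.10006,.36307,1.74347,1.03534],[.55897,.01373,.10505]),([-.7486,.35485,1.44528,1.34135],[.49811,-.36767,.21923]),([-.34602,.36857,1.71633,1.05244],[.55545,-.1269,.11117]),([-.64678,.41707,1.49989,1.22626],[.54485,-.32413,.15933]),([-.13657,.49173,1.50811,1.13985],[.65906,-.02111,.10829]),([-.63696,.39401,1.49976,1.24842],[.54124,-.3137,.17382])]
q=np.array([d[0] for d in D]);p=np.array([d[1] for d in D])
lat=p[:,1]*np.cos(q[:,0])-p[:,0]*np.sin(q[:,0]);rad=p[:,0]*np.cos(q[:,0])+p[:,1]*np.sin(q[:,0])
def f(x):
    a,H,L1,L2,o=x;A=q[:,1];B=A+q[:,2]+o
    return np.r_[a+L1*np.sin(A)+L2*np.sin(B)-rad,H+L1*np.cos(A)+L2*np.cos(B)-p[:,2]]
if __name__=='__main__':
    print('lat',lat.round(4))
    r=least_squares(f,[0,.1,.4,.4,-.0]);print(r.x,np.abs(r.fun).max())
    d=np.load('w7.npz');C=(d['K'],d['V'],0);R=lambda u,v,z:ray('wrist',u,v,z,C)
    g=d['im'].astype(int)
    for row in(60,90,120,150):
        c=np.where(g[row,355:390].min(1)>225)[0]+355;print(row,c.min(),c.max())
    e=[R(371,12,.101),R(369.5,184,.101)];v=e[0]-e[1];print(e,(e[0]+e[1])/2,np.linalg.norm(v),np.degrees(np.arctan2(v[1],v[0])))
    m=np.array([R(*k,.003) for k in((196,15),(474,17),(451,207),(213,206))]);print('mat',m.mean(0))
E
python3 fit.py
```

```text
lat [0.0694 0.0692 0.0699 0.0688 0.0695 0.0696 0.069  0.0697 0.0688 0.0697]
[ 6.18438050e-04 -2.21232465e-01  6.28813222e-01  4.22721069e-01
  1.31373188e-01] 0.0012295879803702059
60 364 389
90 364 377
120 364 377
150 364 377
[array([ 0.64181417, -0.41108749,  0.101     ]), array([ 0.51843946, -0.40185031,  0.101     ])] [ 0.58012681 -0.4064689   0.101     ] 0.1237200280772856 -4.281796335447797
mat [ 0.57151398 -0.38167595  0.003     ]
```

Call:
drive_tool --rows '[[[0,0,0.035],[3.6,-2.25,0],5],[[0,0,0],[3.6,-2.25,0],5],[[0,0,0],[0,0,-4],5],[[0,0,0],[0,0,-4],5],[[0,0,0],[0,0,0],5],[[0,0,0],[0,0,0],5]]'

```text
clock: 27.05
position: [0.5812, -0.4064, 0.132]
ee_rot: [0.0, 0.999, -0.036, 0.001]
contact_force: [0.8, 0.2, 0.2]
width: 0.0502
gripper_force: 0.0
```

```bash
python3 st.py
```

```text
27.05 [ 0.58116801 -0.40643587  0.13200637] -4.1482944158231305 [0.84919607 0.19477805 0.15674856] [-0.03346472  0.05727376 -0.02996018] [-7.08338436e-01  5.42152120e-01  1.35100290e+00  8.01823165e-05
  1.24675984e+00  9.34833872e-01] 0.05022046004004819
```

Call:
drive_tool --force 110 --rows '[[[0,0,0],[0,0,-3],5],[[0,0,0],[0,0,-1.8],5],[[0,0,0],[0,0,0],5],[[0,0,0],[0,0,0],3],[[0,0,0],[0,0,0],1.5],[[0,0,0],[0,0,0],0.5],[[0,0,0],[0,0,0],0.5],[[0,0,0],[0,0,0],0.5]]'

```text
clock: 28.05
position: [0.5805, -0.4072, 0.0847]
ee_rot: [0.001, 0.999, -0.036, 0.001]
contact_force: [-0.9, -1.2, 6.3]
width: 0.0103
gripper_force: 107.7
```

```bash
python3 st.py
```

```text
28.05 [ 0.58050907 -0.40715349  0.08473469] -4.173959476513488 [-0.88849646 -1.17389713  6.34109654] [-0.05315396  0.07672298  0.15895209] [-7.09422833e-01  5.78180610e-01  1.40999475e+00 -5.62560213e-04
  1.15037846e+00  9.34451827e-01] 0.010267315954871034
```

Call:
drive_tool --rows '[[[0,0,0],[0,0,1],0.5],[[0,0,0],[0,0,2],0.5],[[0,0,0],[0,0,3],0.5],[[0,0,0],[0,0,3],0.5],[[0,0,0],[0,0,3],0.5],[[0,0,0],[0,0,3],0.5],[[0,0,0],[0,0,1.5],0.5],[[0,0,0],[0,0,1],0.5]]'

```text
clock: 29.05
position: [0.5795, -0.4059, 0.2576]
ee_rot: [-0.001, 0.999, -0.037, -0.001]
contact_force: [0.1, -0.1, -6.0]
width: 0.01
gripper_force: 107.4
```

```bash
python3 st.py
python3 - <<'E'
from h import *
C=cal('wrist');b=save('wrist','w8.png')
E
```

```text
29.05 [ 0.57952657 -0.40590484  0.2575652 ] -4.196070906667572 [ 0.13769169 -0.09242665 -6.04783044] [-0.16536456 -0.02363309 -0.04275391] [-7.09243946e-01  4.75234808e-01  1.15583342e+00 -2.99060709e-07
  1.51247247e+00  9.34787721e-01] 0.010016127063971298
```

View pics/w8.png

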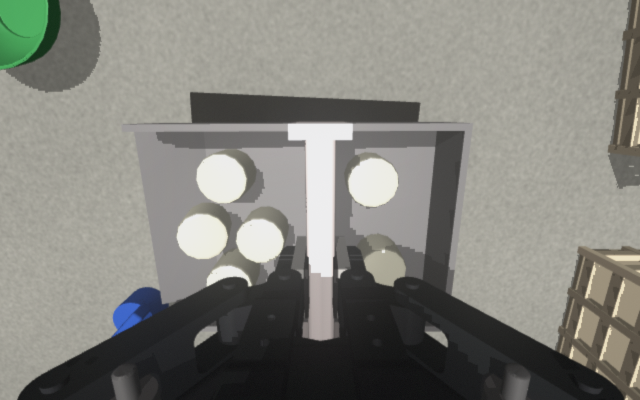

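The scoop is up and level with all six pebbles inside: (222,178), (203,230), (262,235), (232,280), (373,180) and (382,265). Carrying it over.

Call:
drive_tool --rows '[[[0,0,0],[0,1,0.3],0.5],[[0,0,0],[0.1,2,0.3],0.5],[[0,0,0],[0.1,3,0],0.5],[[0,0,0],[0.1,4,0],0.5],[[0,0,0],[0.1,4,0],0.5],[[0,0,0],[0.1,4,0],0.5],[[0,0,0],[0.1,4,0],0.5],[[0,0,0],[0.1,4,0],0.5]]'

```text
clock: 30.1
position: [0.5859, -0.1431, 0.2638]
ee_rot: [-0.001, 0.999, -0.036, -0.001]
contact_force: [1.0, 0.8, -6.2]
width: 0.0101
gripper_force: 107.5
```

Call:
drive_tool --rows '[[[0,0,0],[0.1,4,0],0.5],[[0,0,0],[0.1,4,0],0.5],[[0,0,0],[0.1,4,0],0.5],[[0,0,0],[0.1,4,0],0.5],[[0,0,0],[0.1,3,0],0.5],[[0,0,0],[0.1,2,0],0.5],[[0,0,0],[0.1,1.3,0],0.5],[[0,0,0],[0,0.5,0],0.5]]'

```text
clock: 31.1
position: [0.5938, 0.0821, 0.264]
ee_rot: [0.0, 0.999, -0.036, -0.0]
contact_force: [0.2, 0.3, -6.3]
width: 0.01
gripper_force: 107.5
```

Call:
drive_tool --rows '[[[0,0,0],[0,0,0],0.5],[[0,0,0],[0,0,0],0.5]]'

```text
clock: 31.35
position: [0.594, 0.0807, 0.264]
ee_rot: [0.0, 0.999, -0.037, -0.0]
contact_force: [0.3, -0.2, -5.4]
width: 0.0101
gripper_force: 107.5
```

```bash
python3 st.py
python3 - <<'E'
from h import *
a=eyes.get_image('top');b=eyes.get_image('wrist')
cv2.imwrite('pics/m2.png',np.vstack([cv2.resize(a[130:280,170:490],None,fx=1.9,fy=1.9),cv2.resize(b,(608,380))])[:600,:,::-1])
C=cal('wrist')
g=b.astype(int)
E
```

```text
31.35 [0.59395586 0.08070319 0.26401594] -4.258011114388296 [ 0.31412221 -0.24591782 -5.35870929] [-0.11495051 -0.01679703  0.01866298] [ 1.94530497e-02  3.02347971e-01  1.41298033e+00 -7.59246754e-04
  1.42654086e+00  1.66467495e+00] 0.010114510478151987
```

View pics/m2.png

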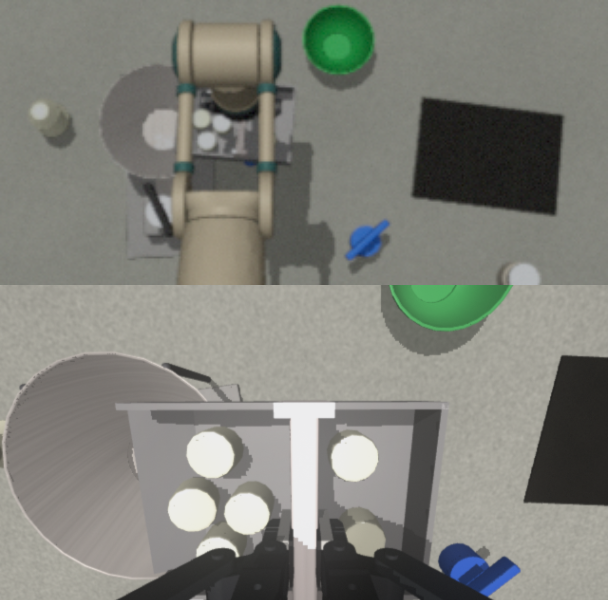

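The top and wrist views show all six pebbles still in the scoop, with the lip over the near half of the hopper mouth. The mat is empty and nothing else has been disturbed. Now computing the tilt about the lip.

Run:
```python
from h import *
C=cal('wrist')
print('hopper?',[ray('wrist',u,v,.15,C).round(3) for u,v in((5,190),(124,72),(124,308))])
u=np.array([np.cos(np.radians(85.8)),np.sin(np.radians(85.8))])
th=np.radians(np.r_[0:61:5]);o=lambda t:(.118*np.cos(t)-.0627*np.sin(t),-.118*np.sin(t)-.0627*np.cos(t))
lz=np.interp(np.degrees(th),[0,20,35,60],[.201,.197,.178,.172])
y,z=o(th);P=np.c_[-y*u[0],-y*u[1],lz-z]
print(np.round(np.diff(P,axis=0)*100,2))
```

```text
hopper? [array([0.622, 0.341, 0.15 ]), array([0.704, 0.221, 0.15 ]), array([0.504, 0.271, 0.15 ])]
[[ 0.04  0.59  0.9 ]
 [ 0.05  0.67  0.85]
 [ 0.06  0.75  0.79]
 [ 0.06  0.83  0.72]
 [ 0.07  0.9   0.11]
 [ 0.07  0.96  0.03]
 [ 0.07  1.01 -0.06]
 [ 0.08  1.06  0.36]
 [ 0.08  1.1   0.27]
 [ 0.08  1.13  0.17]
 [ 0.08  1.15  0.07]
 [ 0.09  1.16 -0.03]]
```

Call:
drive_tool --rows '[[[-0.087,0.006,0],[0.04,0.59,0.9],0.5],[[-0.087,0.006,0],[0.05,0.67,0.85],0.5],[[-0.087,0.006,0],[0.06,0.75,0.79],0.5],[[-0.087,0.006,0],[0.06,0.83,0.72],0.5],[[0,0,0],[0,0,0],0.5],[[0,0,0],[0,0,0],0.5]]'

```text
clock: 32.2
position: [0.5959, 0.1097, 0.2964]
ee_rot: [0.173, 0.984, -0.036, -0.006]
contact_force: [0.8, -0.4, -5.7]
width: 0.0102
gripper_force: 107.8
```

```bash
python3 st.py; python3 -c "
from h import *
from scipy.spatial.transform import Rotation as R
q=manip.get_state()['ee_rot'];z=R.from_quat(np.r_[q[1:],q[0]]).apply([0,0,1]);print(z,np.degrees(np.arccos(-z[2])))"
```

```text
32.2 [0.59593664 0.1096798  0.29641947] -4.090603721948156 [ 0.75241649 -0.36346238 -5.65831755] [ 0.5036856  -0.04592046 -0.01431969] [ 0.25583263  0.37089207  1.28245823 -0.32880198  1.60216244  1.90872851] 0.010158389226929843
[-0.0240302  -0.33989401 -0.9401567 ] 19.922111893739544
```

Call:
drive_tool --rows '[[[-0.0435,0.003,0],[0.03,0.45,0.05],0.5],[[-0.0435,0.003,0],[0.04,0.45,0.06],0.5],[[-0.0435,0.003,0],[0.03,0.48,0.02],0.5],[[-0.0435,0.003,0],[0.04,0.48,0.01],0.5],[[-0.0435,0.003,0],[0.03,0.5,-0.03],0.5],[[-0.0435,0.003,0],[0.04,0.5,-0.03],0.5],[[-0.0435,0.003,0],[0.04,0.53,0.18],0.5],[[-0.0435,0.003,0],[0.04,0.53,0.18],0.5]]'

```text
clock: 33.2
position: [0.5991, 0.1499, 0.3012]
ee_rot: [0.343, 0.939, -0.034, -0.011]
contact_force: [0.2, -0.1, -6.1]
width: 0.0105
gripper_force: 108.0
```

```bash
python3 st.py
```

```text
33.2 [0.59907225 0.14989666 0.30118215] -3.6921929706884953 [ 0.21038428 -0.09076421 -6.14012426] [ 0.99583882 -0.09267363  0.03027716] [ 0.45403232  0.51118348  1.18969738 -0.60954707  1.79216809  2.0687042 ] 0.010474040673954755
```

Call:
drive_tool --rows '[[[-0.0435,0.003,0],[0.04,0.55,0.13],0.5],[[-0.0435,0.003,0],[0.04,0.55,0.13],0.5],[[-0.0435,0.003,0],[0.04,0.56,0.09],0.5],[[-0.0435,0.003,0],[0.04,0.57,0.08],0.5],[[0,0,0],[0,0,0],0.5],[[0,0,0],[0,0,0],0.5]]'

```text
clock: 33.95
position: [0.6006, 0.1715, 0.3055]
ee_rot: [0.422, 0.906, -0.033, -0.014]
contact_force: [0.2, -0.1, -6.4]
width: 0.0102
gripper_force: 108.1
```

Call:
drive_tool --rows '[[[-0.0435,0.003,0],[0.04,0.57,0.04],0.5],[[-0.0435,0.003,0],[0.04,0.58,0.03],0.5],[[-0.0435,0.003,0],[0.04,0.58,0],0.5],[[-0.0435,0.003,0],[0.05,0.58,0],0.5],[[0,0,0],[0,0,0],0.5],[[0,0,0],[0,0,0],0.5],[[0,0,0],[0,0,0],0.5],[[0,0,0],[0,0,0],0.5]]'

```text
clock: 34.95
position: [0.6022, 0.1943, 0.3067]
ee_rot: [0.499, 0.866, -0.032, -0.016]
contact_force: [-0.6, 0.3, -2.3]
width: 0.0104
gripper_force: 110.8
```

```bash
python3 st.py
```

```text
34.95 [0.60218627 0.19429834 0.30670769] -3.1928039900526954 [-0.63570451  0.25275237 -2.26992533] [ 0.8729205  -0.05646626  0.019104  ] [ 0.5886137   0.67835668  1.09347164 -0.85428815  2.00231671  2.12361995] 0.010350649367755189
```

Call:
drive_tool --rows '[[[0,0,0],[0,-0.5,3],0.5],[[0,0,0],[0,-1,3],0.5],[[0.131,-0.009,0],[0,-2,0],0.5],[[0.131,-0.009,0],[0,-2,0],0.5],[[0.131,-0.009,0],[0,-2,0],0.5],[[0.131,-0.009,0],[0,-2,0],0.5],[[0.131,-0.009,0],[0,-2,0],0.5],[[0.131,-0.009,0],[0,-2,0],0.5]]'

```text
clock: 35.95
position: [0.6013, 0.0585, 0.3672]
ee_rot: [0.128, 0.991, -0.036, -0.004]
contact_force: [0.1, -1.0, -3.3]
width: 0.0103
gripper_force: 110.6
```

Call:
drive_tool --rows '[[[0.131,-0.009,0],[0,-2,0],0.5],[[0.131,-0.009,0],[0,-3,0],0.5],[[0,0,0],[-0.3,-4,-1],0.5],[[0,0,0],[-0.4,-4,-2],0.5],[[0,0,0],[-0.4,-4,-2],0.5],[[0,0,0],[-0.3,-4,-1],0.5],[[0,0,0],[0,0,0],0.5],[[0,0,0],[0,0,0],0.5]]'

```text
clock: 36.95
position: [0.5875, -0.1504, 0.3064]
ee_rot: [-0.002, 0.999, -0.037, -0.001]
contact_force: [0.2, -0.4, -2.5]
width: 0.0101
gripper_force: 110.7
```

```bash
python3 st.py
python3 - <<'E'
from h import *
q=manip.get_state()['ee_rot'];print(q)
a=eyes.get_image('top');b=eyes.get_image('wrist');s=eyes.get_image('scene')
np.save('t3.npy',a)
o=np.vstack([np.hstack([cv2.resize(a[150:270,190:350],(400,300)),cv2.resize(s[150:300,320:520],(400,300))]),cv2.resize(b,(480,300))[:, :].copy() if 0 else np.hstack([cv2.resize(b,(480,300)),cv2.resize(a[130:290,330:490],(320,300))])])
cv2.imwrite('pics/m3.png',o[:,:,::-1])
E
```

```text
36.95 [ 0.5874941  -0.1504383   0.30641049] -4.226272380690716 [ 0.17171634 -0.35754389 -2.47685613] [-0.0611751  -0.01989336 -0.01929526] [-0.36724448  0.29828869  1.31631904  0.0031986   1.52917929  1.2771779 ] 0.010108676382628827
[-1.86738277e-03  9.99318084e-01 -3.68728926e-02 -5.19408276e-04]
```

View pics/m3.png

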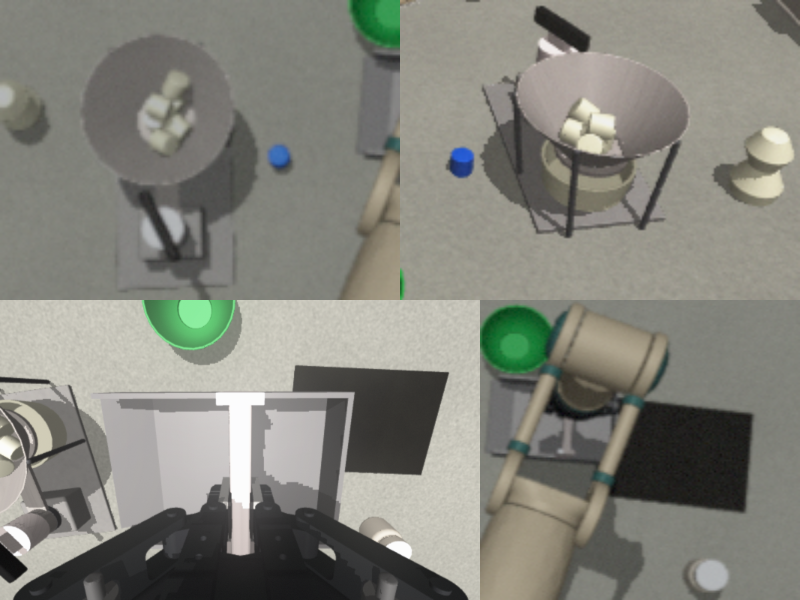

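The views show the pebbles heaped in the funnel above the closed gate, the key upright, the bystanders in place and the scoop empty. The wrist force now equals the scoop's own weight. Setting the scoop down on the mat.

Call:
drive_tool --rows '[[[0,0,0],[-0.25,-4,-2],0.5],[[0,0,0],[-0.25,-4,-3],0.5],[[0,0,0],[-0.25,-4,-3],0.5],[[0,0,0],[-0.25,-4,-3],0.5],[[0,0,0],[-0.25,-4,-3],0.5],[[0,0,0],[-0.25,-3.3,-3],0.5],[[0,0,0],[0,0,-2],0.5],[[0,0,0],[0,0,0],0.5]]'

```text
clock: 38.1
position: [0.5724, -0.382, 0.1142]
ee_rot: [-0.003, 0.999, -0.036, -0.002]
contact_force: [1.1, 1.5, -3.1]
width: 0.0099
gripper_force: 110.6
```

```bash
python3 st.py
```

```text
38.1 [ 0.57242384 -0.38202411  0.11419283] -4.154968329974565 [ 1.06857437  1.49134174 -3.08542564] [ 0.03690317 -0.00309428 -0.00963379] [-0.69109246  0.53027301  1.42067151  0.00328803  1.19781475  0.95101374] 0.009926332315325581
```

Call:
drive_tool --rows '[[[0,0,0],[0,0,-1.2],0.5],[[0,0,0],[0,0,-1],0.5],[[0,0,0],[0,0,-0.5],0.5],[[0,0,0],[0,0,-0.3],0.5],[[0,0,0],[0,0,0],0.5],[[0,0,0],[0,0,0],0.5]]'

```text
clock: 38.85
position: [0.5734, -0.3835, 0.0864]
ee_rot: [-0.002, 0.999, -0.037, 0.0]
contact_force: [-0.0, 0.0, -2.2]
width: 0.0101
gripper_force: 110.8
```

Call:
drive_tool --rows '[[[0,0,0],[0,0,-0.2],0.5],[[0,0,0],[0,0,-0.1],0.5],[[0,0,0],[0,0,0],0.5],[[0,0,0],[0,0,0],0.5]]'

```text
clock: 39.35
position: [0.5735, -0.3835, 0.0848]
ee_rot: [-0.001, 0.999, -0.037, 0.001]
contact_force: [-1.5, 2.1, 4.4]
width: 0.0101
gripper_force: 111.9
```

In contact with the mat. Releasing, lifting straight up and withdrawing.

Call:
drive_tool --rows '[[[0,0,0],[0,0,0],3],[[0,0,0],[0,0,0],5],[[0,0,0],[0,0,0],5],[[0,0,0],[0,0,2],5],[[0,0,0],[0,0,4],5],[[0,0,0],[0,0,6],5],[[0,0,0],[-4,2,2],5],[[0,0,0],[-4,2,0],5]]'

```text
clock: 40.35
position: [0.4936, -0.3439, 0.2255]
ee_rot: [-0.0, 0.999, -0.036, 0.002]
contact_force: [-0.8, -0.5, 0.2]
width: 0.0497
gripper_force: 0.0
```

Call:
drive_tool --rows '[[[0,0,0],[-3,4,0],5],[[0,0,0],[-2,5,0],5],[[0,0,0],[0,5,0],5],[[0,0,0],[0,0,0],5],[[0,0,0],[0,0,0],5]]'

```text
clock: 40.98
position: [0.4436, -0.2038, 0.2234]
ee_rot: [-0.001, 0.999, -0.036, 0.0]
contact_force: [0.6, -0.3, 0.1]
width: 0.0499
gripper_force: 0.0
```

```bash
python3 st.py
python3 - <<'E'
from h import *
a=eyes.get_image('top');T=cal('top');g=a.astype(int)
k=np.zeros(a.shape[:2],np.uint8);k[175:245,380:475]=(g.max(2)<40)[175:245,380:475]
r=cv2.minAreaRect(np.argwhere(k)[:,::-1].astype(np.float32));print('mat',ray('top',*r[0],.003,T))
# scoop: non-black hull inside mat
box=np.zeros(a.shape[:2],np.uint8);cv2.fillConvexPoly(box,cv2.boxPoints(r).astype(int),1)
box=cv2.erode(box,np.ones((5,5)));s=((g.max(2)>=50)&(box>0)).astype(np.uint8)
n,l,st,c=cv2.connectedComponentsWithStats(s);i=1+np.argmax(st[1:,4]);print(st[i],[ray('top',u,v,.03,T).round(3) for u,v in((st[i,0],st[i,1]+st[i,3]/2),(st[i,0]+st[i,2],st[i,1]+st[i,3]/2),c[i])])
w=((g.min(2)>150)).astype(np.uint8);n,l,st,c=cv2.connectedComponentsWithStats(w)
for i in range(1,n):
    if 15<st[i,4]<300 and 170<c[i][0]<500 and 110<c[i][1]<300:print(c[i].round(),st[i,4])
b=np.load('t3.npy');d=np.abs(g-b).max(2)[165:225,222:285];print('hopper changed px',int((d>40).sum()))
for nme in ('green',):
    m=(g[...,1]>g[...,0]+30)&(g[...,1]>g[...,2]+30);y,x=np.where(m);print(x.mean(),y.mean())
E
```

```text
40.975 [ 0.44360138 -0.2037583   0.22338515] -4.146092107757539 [ 0.57766951 -0.27649838  0.1418286 ] [ 0.01164425 -0.06928762  0.00032746] [-0.5751848   0.1574248   1.71254873  0.00279024  1.2723253   1.06715318] 0.049897691733073575
mat [ 0.55176691 -0.37443453  0.003     ]
[ 385  183   74   68 3510] [array([ 0.546, -0.224,  0.03 ]), array([ 0.549, -0.493,  0.03 ]), array([ 0.543, -0.353,  0.03 ])]
[190. 188.] 59
[251. 198.] 103
[434. 204.] 101
[261. 200.] 24
[259. 238.] 65
[249. 243.] 47
[446. 276.] 201
hopper changed px 0
347.7246111619396 150.44007319304666
```

```bash
python3 -c "
from h import *
print(ray('top',434,204,.101));print(job.sign_off())"
```

```text
[ 0.58354578 -0.38508928  0.101     ]
the job is handed in; nothing more can be done
None
```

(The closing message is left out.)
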